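# Fold down the ratcheted display top

### The arm

A 6-joint arm with a two-finger parallel gripper is mounted at the origin on a cart in front of the work surface, level with it; the furniture and walls round the work are solid. World frame = base frame: x ahead of the robot, y to its left, z up, the work surface at z = 0. Lengths are in m, angles in rad, forces in N, time in s.
With the tool pointing down it reaches from about 0.375 to 0.975 m from the base axis. Payload 3.8 kg.
Tool frame: the origin (TCP) lies midway between the tips of the shut fingers; the grasp point (between the pads) lies 19 mm behind it; x points along the fingers, y is the direction in which the jaws open and shut, and the axes are right-handed (so a half turn about x gives the same grasp; the last joint's range is limited). The gripper opens to 88 mm and grips with 3 to 60 N. Pads are 18 mm wide; open, the fingers measure 123 mm over their backs; the gripper's body (75 mm by 187 mm) begins 45 mm behind the grasp point.
Start: joints at [1.143, 0.264, 1.604, -0, 1.274, -0.037], TCP at [0.257, 0.624, 0.239] pointing down, gripper open.
Joint ranges: [-2.63, 2.63], [-0.94, 2.18], [0.31, 2.57], [-1.31, 4.45], [0, 2.66], [-2.55, 2.55]. Speed limits (rad/s): [2.57, 2.57, 3.14, 3.14, 3.14, 3.14].

### API

Orientations are given as a rotation vector (axis times angle).
In Python, from cell import manip, inverse_kinematics, cams, order gives the robot as it stands. Calls block until the motion is done:
- manip.move_pose(position, orientation): joint-space move of the TCP to a pose.
- manip.move_linear(position, rate=0.15, rot=None): straight line of the TCP; rot=None keeps the orientation; rate is the mean speed in m/s.
- manip.set_joints(angles): joint-space move.
- manip.set_gripper(opening, force=None): finger opening in m; force is the grip in N (None keeps the last); returns when the fingers have stopped.
- manip.dwell(seconds).
- inverse_kinematics(position, orientation): joint angles nearest the present ones, or None.
- manip.state(): the state.
- cams.capture(name): name is "side" or "top"; returns a dict with "image" (480x640x3 uint8, blue, green, red), "z_map" (480x640 float32, m along the optical axis (not along the pixel's ray), 0 where there is no reading), "intrinsics" (3x3 intrinsics, pixels), "position" and "orientation" of the camera in the world. Camera axes: x right, y down, z forward; pixel columns grow to the right and rows downward; lengths in m; the calibration is good to about 2 mm. A picture is of the moment at which its call begins.
A pose or a line that the arm cannot do raises manip.IKError and nothing moves.
- order.close_job(): hands the job in, once; it reports no verdict.
The state is a dict: "clock": time; "joint_pos": joint angles; "joint_velocities": joint speeds; "tau": joint torques, N m; "tool_pos": TCP position; "tcp_rot": TCP orientation; "contact_force": force on the tool from outside, world axes, zero at the start; "moment": the same for the moment, N m; "gripper_width": finger opening in m.
Only numpy, scipy, OpenCV 4.12 (cv2) and the standard library are available. Lean on these libraries where they do the work, as an engineer would, in place of code of your own. Each camera call takes 0.05 s, during which the arm holds its last target.

### The job

Close up the wooden display box on the side table: take the tab of its propped-up tilting top, lift it past its highest notch until the steel pawl at the side trips out, then lower the top all the way down until it lies flat on its box, without letting it drop. Let go, and leave the glass perfume bottle near it standing where it is.

Things in the scene. Friction and masses are not known exactly. Their poses are not given: they have to be found in the camera images.
- display_top (a joint): Tilt of the wooden box's hinged top (board 158x108x9 mm, 0.23 kg). 0 = flat on the box, 1.5 rad = stop. It rises freely (2 N at the tab) but is caught on the way down at about 0.37, 0.65 and 0.93 rad; it starts on one of these. On the way up the pawl trips out between 1.1 and 1.3 rad; then the top passes all notches downward and falls if let go. Near flat a cam sets the pawl back, hardly felt.
- pawl (a joint): Steel pawl, a 50 mm lever with a cross pin outside the box's +y side (tab's y), 60 mm from the hinge towards the tab. About 0 rad = leaning into the teeth, up to 0.2 while clicking over a tooth, 0.42 rad = tipped out, staying out by its own weight.
- tab (a point): Centre of the dark wooden tab amid the top's free edge, 42 mm wide (y), 12 thick, its end 14 mm beyond this point, the board's edge 32 mm behind. Axes turn with the top: x away from the hinge, y along the hinge, z square to the board. The hinge axis lies 180 mm along -x and 8.5 along -z, 70 mm above the table. Pinched by its y faces the tab turns between the fingers of an upright gripper.
- perfume: Clear glass perfume bottle, loose, 30x54x103 mm, square grey cap; stands at the near right of the table, beyond the tab's end of the box. Origin at the centre of its underside, z up.

How it is judged:
By the outcome, as a careful person would: the job done as asked, in the order asked, and still so for the second after the job is handed in, with the robot touching nothing.
It also fails if it takes over 35 s, if anything falls off the work surface, if the arm or the gripper's body presses on something with over 40 N, if the wrist force passes 120 N, or if a joint passes its speed limit or range.

## Working session

There is one attempt and no reset: what is moved stays moved. The work goes in short steps, each a Python script; the robot and the scene stay as the last script left them, time stands still between calls to the robot, and variables do not carry over. Pictures are saved under pics/ and viewed, and the job is handed in when it is done.

```bash
ls; mkdir -p pics; python3 - <<'E'
from cell import manip,cams
import cv2,numpy as np
for n in("side","top"):
    c=cams.capture(n); cv2.imwrite(f"pics/{n}0.png",c["image"]); np.savez(f"{n}0.npz",**c)
    print(n,c["position"],c["orientation"],c["intrinsics"])
print(manip.state())
E
```

```text
pics
side [ 0.19923664 -0.69515563  0.66752585] [-2.27128205  0.59688868 -0.25306378] [[490.35434271   0.         314.18806521]
 [  0.         490.35434271 237.40717611]
 [  0.           0.           1.        ]]
top [ 0.34682104 -0.14234628  0.89226695] [-2.08529349  2.1502528  -0.22296681] [[442.92351307   0.         328.1453383 ]
 [  0.         442.92351307 241.79108138]
 [  0.           0.           1.        ]]
{'clock': 0.1, 'joint_pos': array([ 1.14313169e+00,  2.64685465e-01,  1.60519071e+00,  3.35129165e-06,
        1.27367939e+00, -3.68936410e-02]), 'joint_velocities': array([ 0.00088634, -0.00088668, -0.00235706,  0.00016171,  0.00182559,
        0.0005269 ]), 'tau': array([ 1.69992407e-03, -5.03615141e+01, -3.58071899e+01,  7.30569754e-02,
        2.33402214e-02, -5.55480005e-05]), 'tool_pos': array([0.25685069, 0.62355859, 0.23753257]), 'tcp_rot': array([ 0.30506954,  1.54942594, -0.30808479]), 'contact_force': array([-0.30822884, -0.88188848,  0.04382019]), 'moment': array([-0.04434499, -0.01210013,  0.00542017]), 'gripper_width': 0.08811837394096834}
```

View pics/side0.png

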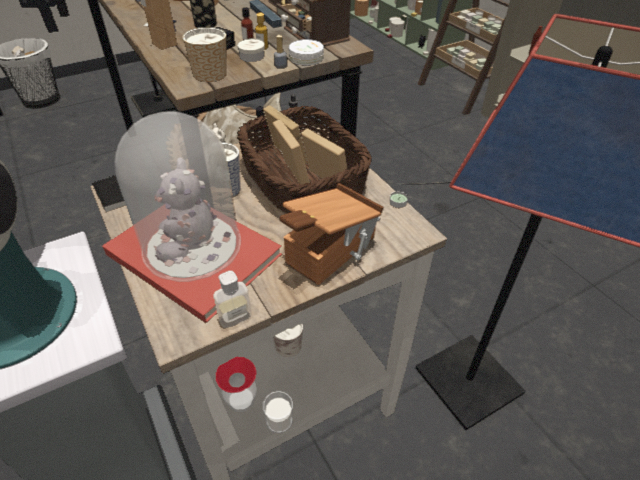

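View pics/top0.png

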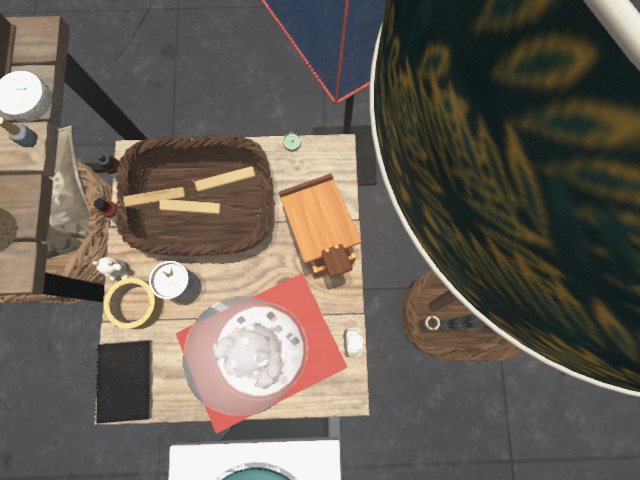

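The top view shows the box at about (322,225) with its tab at (338,260), the bottle at (354,342), the glass dome to the left at (255,350) and a big lampshade at upper right. In the side view the box is at (335,235), its tab at (297,218) and the bottle at (231,300). Next I'll measure from these.

```bash
cat > h.py <<'E'
import numpy as np,cv2
from scipy.spatial.transform import Rotation as R
def cloud(c):
    K=c["intrinsics"];z=c["z_map"];v,u=np.mgrid[:480,:640]
    p=np.stack([(u-K[0,2])/K[0,0]*z,(v-K[1,2])/K[1,1]*z,z],-1)
    return p@R.from_rotvec(c["orientation"]).as_matrix().T+c["position"]
def ray(c,u,v):
    K=c["intrinsics"];d=np.array([(u-K[0,2])/K[0,0],(v-K[1,2])/K[1,1],1])
    return c["position"],R.from_rotvec(c["orientation"]).as_matrix()@d
E
python3 - <<'E'
from h import *
for n,(a,b,c_,d) in(("side",(200,330,170,400)),("top",(120,380,160,380))):
    c=dict(np.load(f"{n}0.npz"));
P={}
T=dict(np.load("top0.npz"));S=dict(np.load("side0.npz"))
pt=cloud(T);ps=cloud(S)
for nm,u,v in [("board",315,215),("board2",335,235),("boardcorner",350,240),("tab",338,258),("tabend",341,272),("table",290,160),("bottle",354,342),("dome",250,310),("dometop",250,350),("lamp",480,180),("lampedge",400,180),("lampbot",560,360),("disc",291,142),("basket",270,200)]:
    print(nm,pt[v,u].round(3))
for nm,u,v in [("board",345,208),("tab",297,218),("pawl",350,238),("cap",229,280),("bottle",234,305),("dome",170,120),("table",380,250)]:
    print("S",nm,ps[v,u].round(3))
cv2.imwrite("pics/a.png",cv2.resize(T["image"][160:380,260:380],None,fx=3,fy=2.7,interpolation=cv2.INTER_CUBIC)[:600])
cv2.imwrite("pics/b.png",cv2.resize(S["image"][170:330,200:400],None,fx=3.7,fy=3.7,interpolation=cv2.INTER_CUBIC))
E
```

```text
board [ 0.56  -0.128  0.104]
board2 [ 0.516 -0.163  0.125]
boardcorner [ 0.505 -0.189  0.132]
tab [ 0.472 -0.166  0.141]
tabend [ 0.447 -0.17   0.147]
table [ 0.71  -0.076  0.001]
bottle [ 0.33  -0.19   0.103]
dome [ 0.382 -0.036  0.259]
dometop [ 0.328 -0.04   0.285]
lamp [ 0.403 -0.204  0.728]
lampedge [ 0.437 -0.19   0.635]
lampbot [ 0.327 -0.28   0.622]
disc [ 0.747 -0.079  0.01 ]
basket [ 0.597 -0.043  0.085]
S board [ 0.575 -0.139  0.099]
S tab [ 0.465 -0.166  0.144]
S pawl [ 0.553 -0.192  0.08 ]
S cap [ 0.329 -0.197  0.101]
S bottle [ 0.328 -0.206  0.05 ]
S dome [ 0.331 -0.023  0.288]
S table [ 0.635 -0.178 -0.002]
```

View pics/a.png

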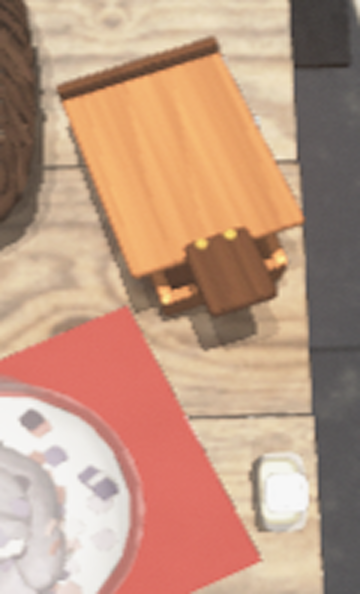

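View pics/b.png

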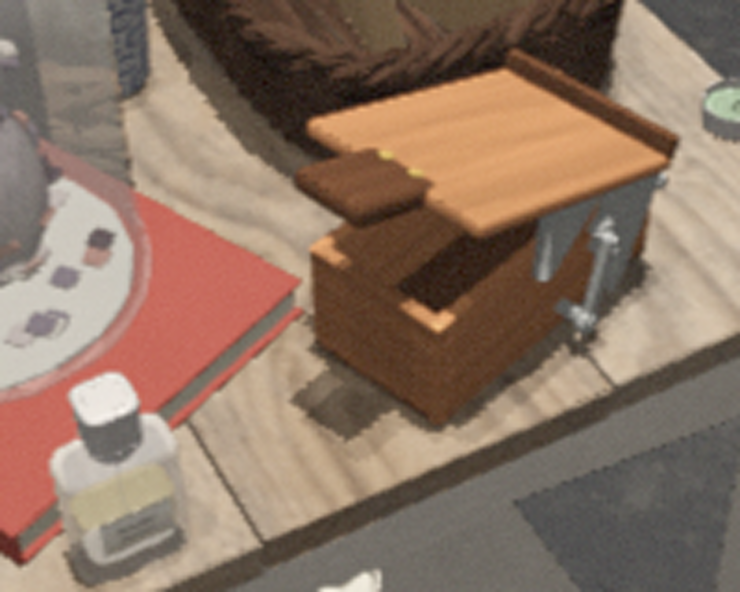

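```bash
cat > meas.py <<'E'
from h import *
def board(T,verbose=True):
    p=cloud(T);hsv=cv2.cvtColor(T["image"],cv2.COLOR_BGR2HSV)
    roi=np.zeros((480,640),bool);roi[165:285,270:375]=1
    m=(hsv[...,0]<18)&(hsv[...,1]>120)&(hsv[...,2]>150)&roi&(p[...,2]>.06)
    n,l,s,_=cv2.connectedComponentsWithStats(m.astype(np.uint8));k=1+s[1:,4].argmax()
    m=cv2.erode((l==k).astype(np.uint8),np.ones((3,3)))>0
    q=p[m];c=q.mean(0);_,_,V=np.linalg.svd(q-c);nrm=V[2]*np.sign(V[2,2])
    ang=np.arccos(nrm[2]); h=-nrm[:2]/np.hypot(*nrm[:2]) if ang>.1 else None
    return q,c,nrm,ang,h,m
if __name__=="__main__":
    T=dict(np.load("top0.npz"));p=cloud(T)
    q,c,nrm,ang,h,m=board(T)
    print(len(q),c,nrm,"tilt",ang,"uphill dir",h,np.degrees(np.arctan2(h[1],h[0])))
    r=cv2.minAreaRect(np.argwhere(m)[:,::-1].astype(np.int32));print(cv2.boxPoints(r))
    # outline in board coords
    u=np.array([h[0]*np.cos(ang),h[1]*np.cos(ang),np.sin(ang)]);y=np.cross(nrm,u)
    mm=cv2.dilate(m.astype(np.uint8),np.ones((3,3)))>0
    ql=p[mm]; ql=ql[abs((ql-c)@nrm)<.004]
    r=cv2.minAreaRect(np.c_[(ql-c)@u,(ql-c)@y].astype(np.float32)*1000);print("rect in board coords mm",r)
    # tab
    hsv=cv2.cvtColor(T["image"],cv2.COLOR_BGR2HSV)
    d=(p-c)@nrm;a=(p-c)@u;b=(p-c)@y
    t=(a>.06)&(abs(d)<.015)&(p[...,2]>.11)&(hsv[...,2]<170)&(a<.2)&(abs(b)<.06)
    tq=p[t];print("tab n",len(tq),"centre",tq.mean(0),"a",np.percentile((tq-c)@u,[1,99]),"b",np.percentile((tq-c)@y,[1,99]),"d",np.median((tq-c)@nrm))
    # lamp
    v,uu=np.mgrid[:480,:640]
    L=p[(p[...,2]>.4)&(T["z_map"]>0)];print("lamp min",L.min(0),L.max(0))
    for lo in np.arange(.4,.9,.05):
        k=L[(L[:,2]>=lo)&(L[:,2]<lo+.05)]
        if len(k):print(lo,len(k),k.min(0).round(3),k.max(0).round(3))
    # dome
    D=p[(p[...,2]>.12)&(p[...,2]<.35)&(p[...,0]<.45)&(p[...,1]>-.16)];
    for lo in np.arange(.1,.3,.04):
        k=D[(D[:,2]>=lo)&(D[:,2]<lo+.04)]
        if len(k):print("dome",lo.round(2),len(k),k.min(0).round(3),k.max(0).round(3))
E
python3 meas.py
```

```text
3585 [ 0.54938108 -0.13533551  0.11222719] [ 0.72539513 -0.56859974  0.38793845] tilt 1.1724025032842873 uphill dir [-0.78703126  0.61691312] 141.90893699133073
[[281.68292 197.85364]
 [336.41217 177.69022]
 [359.75116 241.039  ]
 [305.0219  261.20242]]
rect in board coords mm ((-4.279903411865234, -2.0475387573242188), (167.7020721435547, 10.597878456115723), 71.48316192626953)meas.py:25: RuntimeWarning: Mean of empty slice.
  tq=p[t];print("tab n",len(tq),"centre",tq.mean(0),"a",np.percentile((tq-c)@u,[1,99]),"b",np.percentile((tq-c)@y,[1,99]),"d",np.median((tq-c)@nrm))
  ret = um.true_divide(
Traceback (most recent call last):
  File "meas.py", line 25, in <module>
    tq=p[t];print("tab n",len(tq),"centre",tq.mean(0),"a",np.percentile((tq-c)@u,[1,99]),"b",np.percentile((tq-c)@y,[1,99]),"d",np.median((tq-c)@nrm))
                                                          ~~~~~~~~~~~~~^^^^^^^^^^^^^^^^^
IndexError: index -1 is out of bounds for axis 0 with size 0
```

```bash
sed -i 's/&(p\[...,2\]>.06)$/\&(p[...,2]>.06)\&(p[...,2]<.35)/; s/q=p\[m\];c=q.mean(0);_,_,V/q=p[m]\n    for _ in range(4):\n        c=q.mean(0);V=np.linalg.svd(q-c,full_matrices=False)[2];e=abs((q-c)@V[2]);q=q[e<max(.003,2.5*np.median(e))]\n    c=q.mean(0);_,_,V/; s/svd(q-c);nrm/svd(q-c,full_matrices=False);nrm/' meas.py; python3 meas.py
```

```text
3428 [ 0.55095069 -0.13511036  0.10866869] [0.33057988 0.1112448  0.93719877] tilt 0.3562858333853767 uphill dir [-0.94777502 -0.31893967] -161.4011871681437
[[281.80585 197.80272]
 [336.59442 177.75813]
 [359.7555  241.06505]
 [304.96692 261.10962]]
rect in board coords mm ((-1.8907852172851562, 0.6920509338378906), (106.5429458618164, 152.5260009765625), 89.81621551513672)
tab n 676 centre [ 0.4679568  -0.16380721  0.14201629] a [0.06678864 0.11741417] b [-0.02444285  0.03887004] d 0.0010367444960036382
lamp min [ 0.30235914 -0.33527649  0.60317427] [ 0.56937088 -0.17760116  0.81870778]
0.6 9716 [ 0.302 -0.335  0.603] [ 0.569 -0.178  0.65 ]
0.6499999999999999 13805 [ 0.315 -0.304  0.65 ] [ 0.535 -0.179  0.7  ]
0.7 22522 [ 0.331 -0.273  0.7  ] [ 0.507 -0.179  0.75 ]
0.75 31512 [ 0.354 -0.243  0.75 ] [ 0.466 -0.182  0.8  ]
0.7999999999999999 7493 [ 0.388 -0.214  0.8  ] [ 0.423 -0.194  0.819]
dome 0.1 39 [ 0.278 -0.103  0.121] [ 0.389 -0.07   0.14 ]
dome 0.14 134 [ 0.273 -0.159  0.14 ] [ 0.45  -0.066  0.179]
dome 0.18 321 [ 0.234 -0.103  0.18 ] [0.406 0.039 0.22 ]
dome 0.22 3728 [ 0.235 -0.101  0.22 ] [0.405 0.066 0.26 ]
dome 0.26 7145 [ 0.255 -0.083  0.26 ] [0.386 0.049 0.293]
```

```bash
cat > geo.py <<'E'
from meas import *
T=dict(np.load("top0.npz"))
q,c,nrm,ang,h,m=board(T)
H3=np.array([h[0],h[1],0]);Z=np.array([0,0,1.]);Y=np.cross(Z,H3)
u=np.cos(ang)*H3+np.sin(ang)*Z
tab0=c+u*.104+Y*.0005-nrm*.005
hinge=tab0-.18*u-.0085*nrm
def tab(th):
    return hinge+.18*(np.cos(th)*H3+np.sin(th)*Z)+.0085*(-np.sin(th)*H3+np.cos(th)*Z)
def rot(lean,flip=1):
    # tool x down, leaning: lean>0 -> gripper body leans towards hinge (fingers point toward +H3)
    x=-np.cos(lean)*Z+np.sin(lean)*H3; y=flip*Y; return R.from_matrix(np.c_[x,y,np.cross(x,y)])
def tcp(g,lean,flip=1):
    r=rot(lean,flip); return g+.019*r.as_matrix()[:,0], r.as_rotvec()
E
python3 - <<'E'
from geo import *
from cell import inverse_kinematics as ik
print("ang",ang,"tab",tab0,"hinge",hinge,"flat",tab(0),"up",tab(1.25))
# kinematic id
rows=[];rr=[];zz=[]
D=[]
for r in(.45,.55,.65,.75):
  for z in(.1,.25,.4):
    for pit in(np.pi,np.pi-.4,np.pi-.7):
      x=np.array([np.sin(pit),0,np.cos(pit)]);y=np.array([0,1.,0])
      q=ik(np.array([r,0,z]),R.from_matrix(np.c_[x,y,np.cross(x,y)]).as_rotvec())
      if q is None: continue
      if abs(q[3])>.01 or abs(q[0])>.01: continue
      D.append((r,z,q))
print(len(D))
A=[];B=[]
for r,z,q in D:
    a,b,t=q[1],q[1]+q[2],q[1]+q[2]+q[4]
    A.append([1,0,np.sin(a),np.sin(b),np.cos(b),np.sin(t)]);B.append(r)
    A.append([0,1,np.cos(a),np.cos(b),-np.sin(b),np.cos(t)]);B.append(z)
s,res,rk,_=np.linalg.lstsq(np.array(A),np.array(B),rcond=None);print("r0,z0,L1,L2,off,L3",s,res,rk, D[0])
s_=s
for th in(ang,1.25,0):
  for lean in(-.3,0,.3,.6):
    for f in(1,-1):
      q=ik(*tcp(tab(th),lean,f))
      if q is None: print(round(th,2),lean,f,None);continue
      e=[s[0]+s[2]*np.sin(q[1]),s[1]+s[2]*np.cos(q[1])]
      b=q[1]+q[2];w=[e[0]+s[3]*np.sin(b)+s[4]*np.cos(b),e[1]+s[3]*np.cos(b)-s[4]*np.sin(b)]
      print(round(th,2),lean,f,q.round(2),"elbow r,z",np.round(e,3),"wrist",np.round(w,3),"az",np.round([w[0]*np.cos(q[0]),w[0]*np.sin(q[0])],3))
E
```

```text
ang 0.3562858333853767 tab [ 0.45707889 -0.1672271   0.14025746] hinge [ 0.6141546  -0.1143689   0.06950804] flat [ 0.4435551  -0.17177804  0.07800804] up [ 0.56800587 -0.1298986   0.24300551]
0Traceback (most recent call last):
  File "<stdin>", line 21, in <module>
    _assert_2d(a, b)
    ~~~~~~~~~~^^^^^^
    raise LinAlgError('%d-dimensional array given. Array must be '
            'two-dimensional' % a.ndim)
numpy.linalg.LinAlgError: 1-dimensional array given. Array must be two-dimensional
```

```bash
python3 - <<'E'
from geo import *
from cell import inverse_kinematics as ik
for pit in(np.pi,np.pi-.4):
  for f in(1,-1):
   for az in (1.18,0):
    Rz=R.from_rotvec([0,0,az]).as_matrix()
    x=Rz@np.array([np.sin(pit),0,np.cos(pit)]);y=Rz@np.array([0,f*1.,0])
    print(pit,f,az,ik(Rz@np.array([.6,0,.25]),R.from_matrix(np.c_[x,y,np.cross(x,y)]).as_rotvec()))
for th in(ang,1.25,0):
  for lean in(-.3,0,.3,.6):
    for f in(1,-1):
      q=ik(*tcp(tab(th),lean,f)); print(round(th,2),lean,f,None if q is None else np.round(q,3))
E
```

```text
3.141592653589793 1 1.18 [ 1.13848808  0.11632788  1.75706833  0.          1.26819645 -1.61230825]
3.141592653589793 1 0 [-4.15119215e-02  1.16327876e-01  1.75706833e+00 -4.44089210e-16
  1.26819645e+00 -1.61230825e+00]
3.141592653589793 -1 1.18 [1.13848808 0.11632788 1.75706833 0.         1.26819645 1.52928441]
3.141592653589793 -1 0 [-0.04151192  0.11632788  1.75706833  0.          1.26819645  1.52928441]
2.741592653589793 1 1.18 [ 1.12671173 -0.12580422  2.04825093  0.02837625  0.81985604 -1.63924976]
2.741592653589793 1 0 [-0.05328827 -0.12580422  2.04825093  0.02837625  0.81985604 -1.63924976]
2.741592653589793 -1 1.18 [ 1.12671173 -0.12580422  2.04825093  0.02837625  0.81985604  1.50234289]
2.741592653589793 -1 0 [-0.05328827 -0.12580422  2.04825093  0.02837625  0.81985604  1.50234289]
0.36 -0.3 1 [-0.553 -0.108  2.264  0.317  0.817  0.494]
0.36 -0.3 -1 None
0.36 0 1 [-0.402  0.014  2.117 -0.     1.01   0.844]
0.36 0 -1 [-0.402  0.014  2.117 -0.     1.01  -2.297]
0.36 0.3 1 [-0.289  0.174  1.971 -0.18   1.249  1.036]
0.36 0.3 -1 [-0.289  0.174  1.971 -0.18   1.249 -2.106]
0.36 
[... 226 characters left out ...]
1 [-0.268  0.1    1.823 -0.     1.218  0.979]
1.25 0 -1 [-0.268  0.1    1.823 -0.     1.218 -2.163]
1.25 0.3 1 [-0.188  0.265  1.657 -0.146  1.484  1.091]
1.25 0.3 -1 [-0.188  0.265  1.657 -0.146  1.484 -2.051]
1.25 0.6 1 [-0.131  0.436  1.508 -0.255  1.743  1.142]
1.25 0.6 -1 [-0.131  0.436  1.508 -0.255  1.743 -1.999]
0 -0.3 1 [-0.58  -0.028  2.329  0.375  0.687  0.393]
0 -0.3 -1 None
0 0 1 [-0.422  0.079  2.185 -0.     0.878  0.824]
0 0 -1 [-0.422  0.079  2.185 -0.     0.878 -2.317]
0 0.3 1 [-0.304  0.234  2.035 -0.194  1.125  1.048]
0 0.3 -1 [-0.304  0.234  2.035 -0.194  1.125 -2.094]
0 0.6 1 [-0.223  0.41   1.89  -0.304  1.379  1.164]
0 0.6 -1 [-0.223  0.41   1.89  -0.304  1.379 -1.977]
```

```bash
cat > kin.py <<'E'
from geo import *
from cell import inverse_kinematics as ik
D=[]
for r in(.45,.55,.65,.75):
  for z in(.1,.25,.4):
    for pit in(np.pi,np.pi-.4):
      x=np.array([np.sin(pit),0,np.cos(pit)]);y=np.array([0,1.,0])
      q=ik(np.array([r,0,z]),R.from_matrix(np.c_[x,y,np.cross(x,y)]).as_rotvec())
      if q is not None: D.append((np.sqrt(r*r-.0249**2),z,q))
A=[];B=[]
for r,z,q in D:
    a,b,t=q[1],q[1]+q[2],q[1]+q[2]+q[4]
    A.append([1,0,np.sin(a),np.sin(b),np.cos(b),np.sin(t)]);B.append(r)
    A.append([0,1,np.cos(a),np.cos(b),-np.sin(b),np.cos(t)]);B.append(z)
s,res,rk,_=np.linalg.lstsq(np.array(A),np.array(B),rcond=None)
def ew(q):
    e=np.array([s[0]+s[2]*np.sin(q[1]),s[1]+s[2]*np.cos(q[1])])
    b=q[1]+q[2];w=e+np.array([s[3]*np.sin(b)+s[4]*np.cos(b),s[3]*np.cos(b)-s[4]*np.sin(b)])
    C=np.array([np.cos(q[0]),np.sin(q[0])]);N=np.array([-C[1],C[0]])*.0249*1  # side offset sign approx
    return np.r_[e[0]*C,e[1]],np.r_[w[0]*C,w[1]]
E
python3 - <<'E'
from kin import *
print("r0,z0,L1,L2,off,L3",s.round(4),res,rk)
for th in(ang,1.3,0):
  for lean in(0,.3,.6):
      e,w=ew(ik(*tcp(tab(th),lean,1)));print(round(th,2),lean,"elbow",e.round(3),"wrist",w.round(3))
E
```

```text
r0,z0,L1,L2,off,L3 [1.000e-04 2.529e-01 5.116e-01 5.661e-01 1.200e-03 3.411e-01] [3.61712514e-07] 6
0.36 0 elbow [ 0.007 -0.003  0.764] wrist [ 0.447 -0.19   0.462]
0.36 0.3 elbow [ 0.085 -0.025  0.757] wrist [ 0.54  -0.161  0.448]
0.36 0.6 elbow [ 0.172 -0.037  0.733] wrist [ 0.624 -0.134  0.406]
1.3 0 elbow [ 0.056 -0.015  0.761] wrist [ 0.57  -0.151  0.567]
1.3 0.3 elbow [ 0.138 -0.025  0.745] wrist [ 0.662 -0.121  0.553]
1.3 0.6 elbow [ 0.22  -0.028  0.714] wrist [ 0.745 -0.094  0.511]
0 0 elbow [ 0.037 -0.017  0.763] wrist [ 0.433 -0.195  0.4  ]
0 0.3 elbow [ 0.113 -0.036  0.751] wrist [ 0.526 -0.165  0.386]
0 0.6 elbow [ 0.199 -0.045  0.722] wrist [ 0.61  -0.138  0.344]
```

```bash
python3 - <<'E'
from kin import *
from scipy.optimize import least_squares
p=cloud(T);z=T["z_map"]
# boundary of lamp: for each row first column with depth<.5 & p z>.55
def circ(P):
    f=least_squares(lambda a:np.hypot(P[:,0]-a[0],P[:,1]-a[1])-a[2],[*P[:,:2].mean(0),.1],loss="soft_l1",f_scale=.005);return f.x,np.abs(f.fun).mean()
pts=[]
for v in range(0,470,4):
    k=np.where((p[v,:,2]>.55)&(z[v]>0))[0]
    if len(k): pts.append(p[v,k[0]+2])
pts=np.array(pts);print(pts[::8].round(3));
for lo,hi in((.6,.62),(.65,.66),(.7,.71)):
    k=p[(p[...,2]>lo)&(p[...,2]<hi)&(z>0)];print(lo,circ(k))
low=pts[pts[:,2]<pts[:,2].min()+.03];print(low[:,2].min(),circ(low))
D=p[(p[...,2]>.15)&(p[...,2]<.24)&(p[...,0]<.42)&(p[...,1]>-.12)];print("dome",circ(D),len(D))
for lean in(0,.3,.45,.6):
  for th in(ang,1.3):
    e,w=ew(ik(*tcp(tab(th),lean,1)))
    L=p[(p[...,2]>.55)&(z>0)]
    seg=e+np.linspace(0,1.15,60)[:,None]*(w-e)
    from scipy.spatial import cKDTree
    print(lean,round(th,2),"forearm axis to lamp",cKDTree(L).query(seg)[0].min())
E
```

```text
Traceback (most recent call last):
IndexError: index 641 is out of bounds for axis 1 with size 640
```

```bash
python3 - <<'E'
from kin import *
from scipy.optimize import least_squares
from scipy.spatial import cKDTree
p=cloud(T);z=T["z_map"]
def circ(P):
    f=least_squares(lambda a:np.hypot(P[:,0]-a[0],P[:,1]-a[1])-a[2],[*P[:,:2].mean(0),.1],loss="soft_l1",f_scale=.005);return f.x.round(3),np.abs(f.fun).mean()
Lm=(p[...,2]>.55)&(z>0)&(p[...,2]<.85)
for lo in(.603,.615,.63,.65,.7,.75):
    k=p[Lm&(p[...,2]>lo)&(p[...,2]<lo+.01)];print(lo,len(k),circ(k),k.min(0).round(3),k.max(0).round(3))
D=p[(z>0)&(p[...,2]>.15)&(p[...,2]<.24)&(p[...,0]<.42)&(p[...,1]>-.12)];print("dome",circ(D),len(D))
L=p[Lm]
for lean in(0,.3,.45,.6):
  for th in(ang,1.3):
    e,w=ew(ik(*tcp(tab(th),lean,1)))
    seg=e+np.linspace(0,1.15,60)[:,None]*(w-e)
    print(lean,round(th,2),"forearm axis to lamp",cKDTree(L).query(seg)[0].min())
E
```

```text
0.603 3212 (array([ 0.501, -0.381,  0.202]), np.float64(0.0008611906419894349)) [ 0.302 -0.335  0.603] [ 0.569 -0.178  0.613]
0.615 1570 (array([ 0.5 , -0.38,  0.2 ]), np.float64(0.00013712440224318787)) [ 0.307 -0.328  0.615] [ 0.533 -0.18   0.625]
0.63 1837 (array([ 0.5 , -0.38,  0.2 ]), np.float64(0.0001499762386861417)) [ 0.31  -0.317  0.63 ] [ 0.535 -0.18   0.64 ]
0.65 2220 (array([ 0.5 , -0.38,  0.2 ]), np.float64(0.00016200255105230566)) [ 0.315 -0.304  0.65 ] [ 0.534 -0.18   0.66 ]
0.7 3722 (array([ 0.501, -0.38 ,  0.201]), np.float64(0.00019828818883264448)) [ 0.331 -0.273  0.7  ] [ 0.507 -0.179  0.71 ]
0.75 5843 (array([ 0.502, -0.381,  0.202]), np.float64(0.0002709988663130123)) [ 0.354 -0.243  0.75 ] [ 0.466 -0.182  0.76 ]
dome (array([ 0.32 , -0.018,  0.082]), np.float64(0.002228163874519423)) 1493
0 0.36 forearm axis to lamp 0.10378095062105838
0 1.3 forearm axis to lamp 0.04471320902686045
0.3 0.36 forearm axis to lamp 0.09818786767264427
0.3 1.3 forearm axis to lamp 0.08161076275295207
0.45 0.36 forearm axis to lamp 0.10279267888464205
0.45 1.3 forearm axis to lamp 0.09851733425774281
0.6 0.36 forearm axis to lamp 0.1101250496303109
0.6 1.3 forearm axis to lamp 0.11290668456883467
```

```bash
python3 - <<'E'
from kin import *
S=dict(np.load("side0.npz"))
P=np.vstack([cloud(c)[c["z_map"]>0] for c in(T,S)])
P=P[(P[:,2]>.08)&(P[:,2]<.6)&(P[:,0]>0)&(P[:,0]<1.2)&(P[:,1]>-.25)]
g=np.floor(P[:,:2]*10).astype(int)
d={}
for k,z in zip(map(tuple,g),P[:,2]): d.setdefault(k,[]).append(z)
for k in sorted(d):
    if len(d[k])>15: print(k,np.percentile(d[k],99).round(3),end="; ")
for th,lean in((ang,.45),):
    for up in(0,.05,.12,.16): print(up,ik(*tcp(tab(th)+[0,0,up],lean)))
E
```

```text
(np.int64(0), np.int64(-1)) 0.273; (np.int64(0), np.int64(0)) 0.276; (np.int64(1), np.int64(5)) 0.317; (np.int64(2), np.int64(-2)) 0.211; (np.int64(2), np.int64(-1)) 0.285; (np.int64(2), np.int64(0)) 0.284; (np.int64(2), np.int64(5)) 0.316; (np.int64(2), np.int64(6)) 0.273; (np.int64(3), np.int64(-3)) 0.105; (np.int64(3), np.int64(-2)) 0.22; (np.int64(3), np.int64(-1)) 0.289; (np.int64(3), np.int64(0)) 0.287; (np.int64(4), np.int64(-2)) 0.15; (np.int64(4), np.int64(-1)) 0.234; (np.int64(4), np.int64(0)) 0.229; (np.int64(4), np.int64(1)) 0.099; (np.int64(4), np.int64(3)) 0.116; (np.int64(4), np.int64(4)) 0.208; (np.int64(4), np.int64(5)) 0.117; (np.int64(4), np.int64(6)) 0.24; (np.int64(4), np.int64(7)) 0.195; (np.int64(4), np.int64(8)) 0.117; (np.int64(4), np.int64(9)) 0.117; (np.int64(4), np.int64(10)) 0.117; (np.int64(4), np.int64(11)) 0.117; (np.int64(5), np.int64(-3)) 0.134; (np.int64(5), np.int64(-2)) 0.132; (np.int64(5), np.int64(-1)) 0.118; (np.int64(5), np.int64(0)) 0.13; (np.int64(5), np.int64(1)) 0.13; (np.int64(5), np.int64(2)) 0.129; (np.int64(5), np.int64(3)) 0.201; (np.
[... 1394 characters left out ...]
 (np.int64(9), np.int64(-3)) 0.338; (np.int64(9), np.int64(-2)) 0.338; (np.int64(9), np.int64(-1)) 0.164; (np.int64(9), np.int64(3)) 0.116; (np.int64(9), np.int64(4)) 0.224; (np.int64(9), np.int64(8)) 0.133; (np.int64(10), np.int64(-3)) 0.333; (np.int64(10), np.int64(-2)) 0.338; (np.int64(10), np.int64(-1)) 0.337; (np.int64(11), np.int64(-3)) 0.337; (np.int64(11), np.int64(-2)) 0.337; 0 [-0.24649893  0.26153301  1.90068336 -0.24225157  1.37122118  1.09523424]
0.05 [-0.24649893  0.20797077  1.86391477 -0.2388709   1.4589544   1.07345655]
0.12 [-0.24649893  0.14759207  1.79820358 -0.23736357  1.58149557  1.04369585]
0.16 [-0.24649893  0.12083931  1.75339586 -0.23813082  1.65104477  1.02682833]
```

```bash
python3 - <<'E'
from kin import *
from cell import manip,cams
st=manip.state();p=st["tool_pos"].copy();p[2]=.33
L=.45
def tp(g): return tcp(g,L)
pre=tab(ang)-rot(L).as_matrix()[:,0]*.09
manip.move_linear(p,rate=.3)
manip.move_pose(*tp(tab(ang)+[.08,.08,.18]))
manip.move_pose(*tp(pre))
print(manip.state()["clock"],manip.state()["tool_pos"],tp(pre)[0],manip.state()["contact_force"])
for n in("side","top"):
    c=cams.capture(n); cv2.imwrite(f"pics/{n}1.png",c["image"])
E
```

```text
3.8333 [ 0.48685535 -0.15695105  0.20482676] [ 0.4863486  -0.15737743  0.2041892 ] [ 0.25441353 -0.11454814  0.42702101]
```

View pics/side1.png

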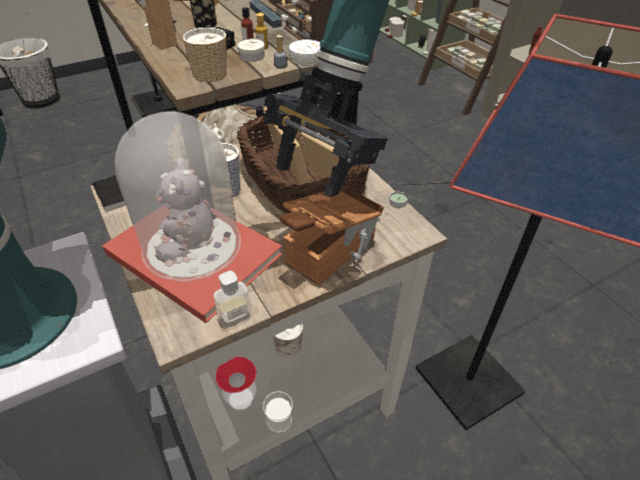

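View pics/top1.png

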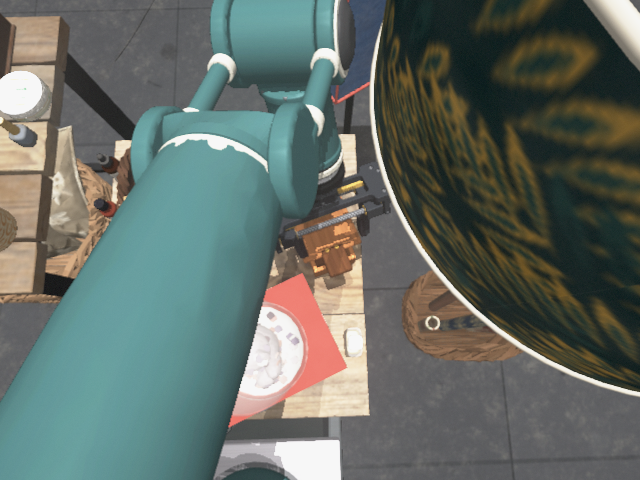

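The gripper, open, straddles the board just behind the tab; in the side view its fingers are at (285,150) and (330,180). The forearm is clear of the lampshade and dome. I'll descend and grip.

```bash
python3 - <<'E'
from kin import *
from cell import manip,cams
manip.move_linear(tcp(tab(ang),.45)[0],rate=.12)
a=manip.state()
manip.set_gripper(.03,force=20)
b=manip.state()
print(b["clock"],a["contact_force"].round(2),b["contact_force"].round(2),b["gripper_width"],b["tool_pos"],tcp(tab(ang),.45)[0])
c=cams.capture("side"); cv2.imwrite("pics/side2.png",cv2.resize(c["image"][120:330,200:420],None,fx=2.8,fy=2.8))
E
```

```text
5.6 [-0.66  0.18 -0.5 ] [0.16 1.03 0.45] 0.041007189287899565 [ 0.44912275 -0.16965705  0.1230873 ] [ 0.44924615 -0.16986292  0.12314896]
```

View pics/side2.png

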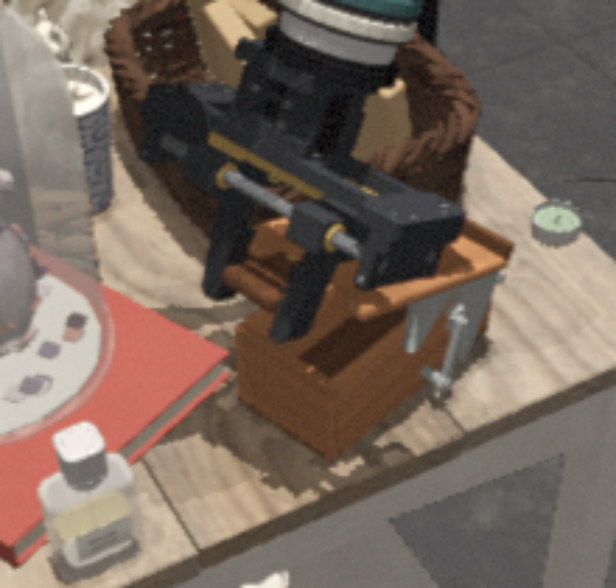

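The tab is held between the fingers (about (265,300) in the crop), opening 41 mm, and the pawl is still leaning in at (450,350). Now I'll lift.

```bash
cat > arc.py <<'E'
from kin import *
from cell import manip,cams
def arc(ths,leans,rate,lim=18):
    for th,l in zip(ths,leans):
        p,r=tcp(tab(th),l); manip.move_linear(p,rate=rate,rot=r)
        st=manip.state();print(round(st["clock"],2),round(th,3),st["contact_force"].round(1),np.linalg.norm(st["tool_pos"]-p).round(4),st["gripper_width"].round(4))
        if np.linalg.norm(st["contact_force"])>lim: print("STOP");return False
    return True
E
python3 - <<'E'
from arc import *
ths=np.linspace(ang,1.3,9)[1:]
arc(ths,.45+.15*(ths-ang)/(1.3-ang),.12)
c=cams.capture("side"); cv2.imwrite("pics/side3.png",cv2.resize(c["image"][80:300,220:440],None,fx=2.7,fy=2.7))
E
```

```text
Traceback (most recent call last):
  File "arc.py", line 6, in arc
    st=manip.state();print(round(st["clock"],2),round(th,3),st["contact_force"].round(1),np.linalg.norm(st["tool_pos"]-p).round(4),st["gripper_width"].round(4))
                                                                                                                                   ^^^^^^^^^^^^^^^^^^^^^^^^^
AttributeError: 'float' object has no attribute 'round'
```

First segment was made, and only the print failed. I'll fix it and carry on.

```bash
sed -i 's/st\["gripper_width"\].round(4)/round(st["gripper_width"],4)/' arc.py
python3 - <<'E'
from arc import *
ths=np.linspace(ang,1.3,9)[2:]
arc(ths,.45+.15*(ths-ang)/(1.3-ang),.12)
c=cams.capture("side"); cv2.imwrite("pics/side3.png",cv2.resize(c["image"][80:300,220:440],None,fx=2.7,fy=2.7))
E
```

```text
6.3 0.592 [-3.5 -0.2  0.7] 0.0007 0.0411
6.62 0.71 [-5.4  0.3  3.1] 0.0006 0.0413
6.95 0.828 [-5.4 -0.7  3.3] 0.0006 0.0414
7.28 0.946 [-5.9  1.   4.4] 0.0008 0.0412
7.6 1.064 [-4.   0.7  4.8] 0.0009 0.0418
7.92 1.182 [-3.   0.3  5.7] 0.0013 0.0418
8.25 1.3 [-3.6  1.   5.7] 0.0015 0.0416
```

View pics/side3.png

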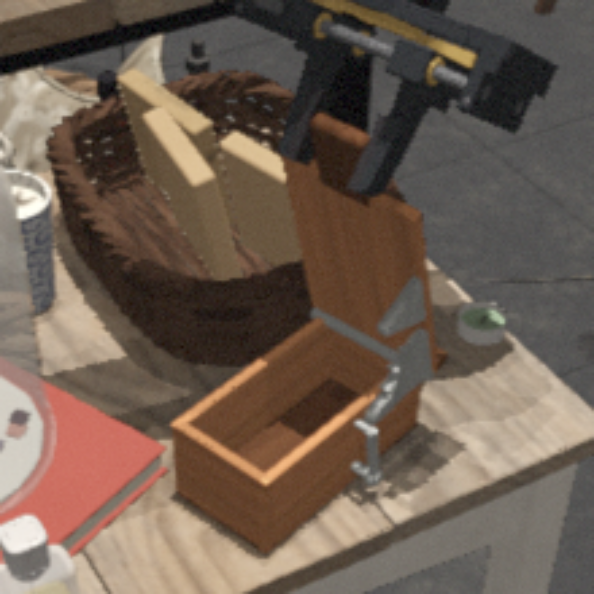

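```bash
python3 - <<'E'
from arc import *
c=cams.capture("side"); 
S0=np.load("side0.npz")["image"]
np.savez("side3.npz",**c)
a=[cv2.resize(i[190:280,330:395],None,fx=6,fy=6,interpolation=cv2.INTER_CUBIC) for i in(S0,c["image"])]
cv2.imwrite("pics/cmp.png",np.hstack(a))
E
```

```text
(no output)
```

View pics/cmp.png

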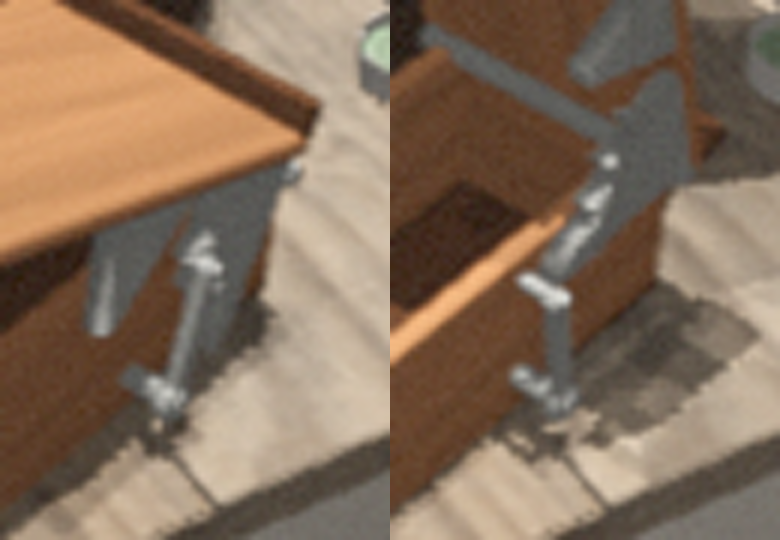

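The pawl's pin has moved from (364,234) leaning in to about (356,238), past upright. I'll measure that angle by rays and go a bit higher to be sure of the trip.

```bash
python3 - <<'E'
from arc import *
def onplane(c,u,v,off):
    o,d=ray(c,u,v);t=((hinge-o)@Y+off)/(d@Y);p=o+t*d-hinge;return np.array([p@H3,p[2]])
S0=dict(np.load("side0.npz"))
def ang_(c,top,bot):
    a=onplane(c,*top,.07);b=onplane(c,*bot,.07);d=a-b;return a.round(4),b.round(4),np.arctan2(d[0],d[1])
print(ang_(S0,(330+205/6,190+262/6),(330+170/6,190+400/6)))
print(ang_(S0,(330+(555-390)/6,190+292/6),(330+(560-390)/6,190+400/6)))
arc([1.36],[.6],.1)
c=cams.capture("side")
cv2.imwrite("pics/cmp2.png",np.hstack([cv2.resize(c["image"][190:280,330:395],None,fx=6,fy=6,interpolation=cv2.INTER_CUBIC)]))
E
```

```text
(array([0.064 , 0.0177]), array([ 0.0755, -0.0305]), np.float64(-0.23370027851109765))
(array([0.0826, 0.0191]), array([ 0.0755, -0.0305]), np.float64(0.14323176683090585))
8.61 1.36 [-2.1  0.2  5.2] 0.0011 0.0413
```

View pics/cmp2.png

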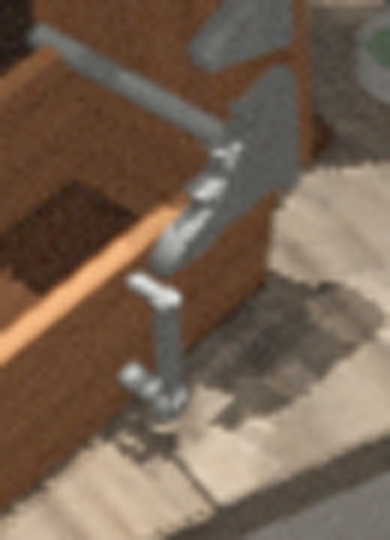

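The pawl has swung 0.38 rad, and it did not move with further lift, so it is tripped out. Now I'll lower it under control, stopping if it catches.

```bash
python3 - <<'E'
from arc import *
ths=np.linspace(1.36,0.06,12)[1:]
arc(ths,.38+.22*ths/1.36,.11)
c=cams.capture("side"); cv2.imwrite("pics/side4.png",cv2.resize(c["image"][120:330,200:420],None,fx=2.8,fy=2.8))
E
```

```text
9.0 1.242 [-1.1  1.1  2.8] 0.0001 0.0417
9.34 1.124 [-1.1  0.7  2.5] 0.0004 0.0416
9.68 1.005 [ 0.7  0.3 -1.3] 0.0007 0.0419
10.03 0.887 [ 2.2  1.8 -3.2] 0.0009 0.0412
10.37 0.769 [ 5.   2.3 -4.7] 0.001 0.0415
10.71 0.651 [ 4.4  4.2 -3.9] 0.0012 0.0413
11.05 0.533 [ 3.9  5.  -4.3] 0.0012 0.0416
11.39 0.415 [ 3.7  4.7 -2.5] 0.0013 0.0416
11.73 0.296 [ 4.1  4.6 -2.3] 0.0014 0.0417
12.07 0.178 [ 2.5  4.8 -1.8] 0.0015 0.0419
12.42 0.06 [ 3.   5.9 -0.2] 0.0016 0.0417
```

View pics/side4.png

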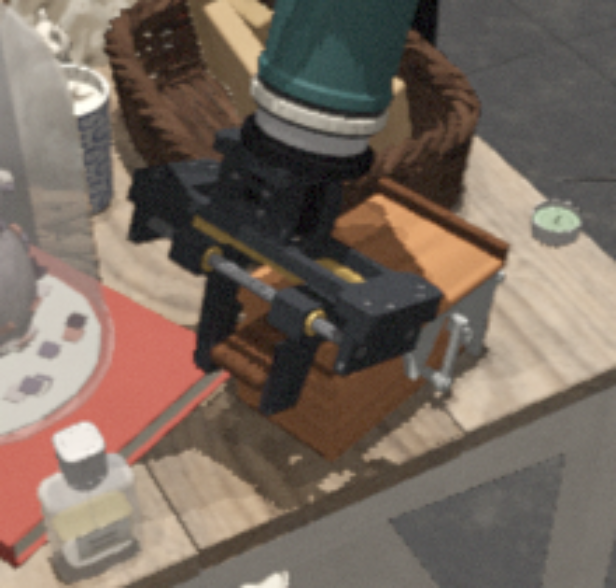

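The top has passed every notch and is almost flat. I'll take the last bit in small steps until it bears on the box.

```bash
python3 - <<'E'
from arc import *
for th in [.035,.015,.0,-.008,-.016,-.024,-.032]:
    arc([th],[.38],.04); manip.dwell(.1)
    f=manip.state()["contact_force"];print(f.round(1))
    if f[2]>6: break
E
```

```text
12.73 0.035 [2.6 5.8 0.2] 0.0017 0.0415
[ 2.8  4.8 -1. ]
13.08 0.015 [ 2.5  6.  -0.5] 0.0018 0.0415
[3.  5.6 0.4]
13.43 0.0 [2.3 5.6 0.1] 0.0018 0.0417
[ 3.1  5.7 -0.8]
13.78 -0.008 [2.7 5.9 2.8] 0.0021 0.0414
[2.4 5.3 2.7]
14.13 -0.016 [0.2 7.3 9.3] 0.0031 0.0418
[-0.   7.3  8.6]
```

Contact is firm: upward force is 9 N at the seat. Next I'll release and back out.

```bash
python3 - <<'E'
from arc import *
manip.set_gripper(.08); 
st=manip.state();print(st["clock"],st["contact_force"].round(1),st["gripper_width"])
x=R.from_rotvec(st["tcp_rot"]).as_matrix()[:,0]
manip.move_linear(st["tool_pos"]-.1*x,rate=.15)
manip.move_linear(manip.state()["tool_pos"]+np.array([.07,.1,.1]),rate=.25)
st=manip.state();print(st["clock"],st["contact_force"].round(1),st["tool_pos"])
for n in("side","top"):
    c=cams.capture(n);np.savez(f"{n}5.npz",**c);cv2.imwrite(f"pics/{n}5.png",c["image"])
S=dict(np.load("side5.npz"));S0=dict(np.load("side0.npz"))
cv2.imwrite("pics/side5z.png",cv2.resize(S["image"][150:330,190:410],None,fx=3.2,fy=3.2))
p=cloud(S)
hsv=cv2.cvtColor(S["image"],cv2.COLOR_BGR2HSV);d=p-hinge;a=d@H3;b=d@Y
m=(a>-.0)&(a<.145)&(abs(b)<.05)&(p[...,2]>.06)&(p[...,2]<.11)&(S["z_map"]>0)
q=p[m];A=np.c_[a[m],b[m],np.ones(m.sum())]
for _ in range(3):
    s_,*_r=np.linalg.lstsq(A,q[:,2],rcond=None);e=abs(A@s_-q[:,2]);k=e<.004;A=A[k];q=q[k]
print("slope",s_,len(q))
B=slice(265,330),slice(205,255)
print("bottle diff",np.abs(S["image"][B].astype(int)-S0["image"][B]).mean())
E
```

```text
14.95 [ 0.2  0.5 -0.2] 0.0798596155538478
16.5417 [-0.3 -0.1  0.2] [ 0.53993577 -0.06246039  0.248113  ]
slope [ 0.00084661 -0.00113915  0.08189046] 3001
bottle diff 2.273846153846154
```

View pics/side5z.png

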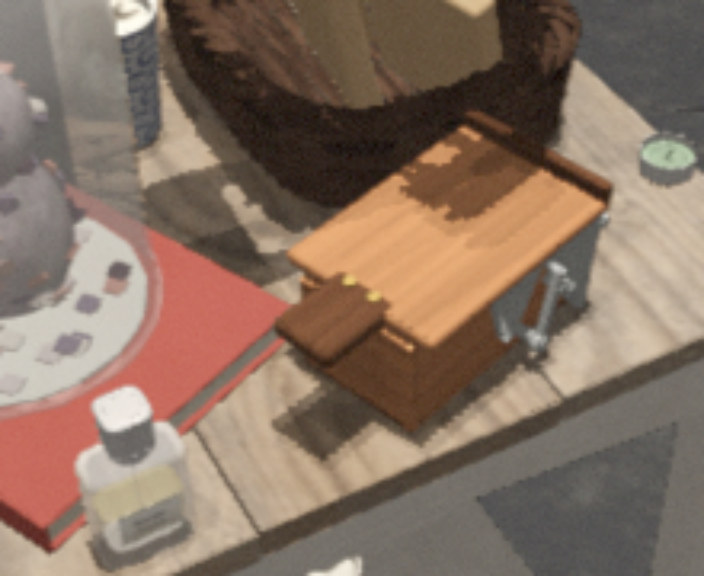

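View pics/top5.png

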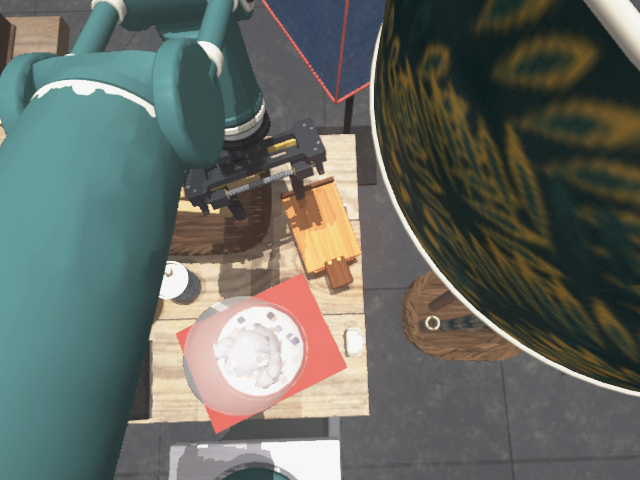

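The top lies flat (slope 0.001 rad), the bottle is unmoved at (231,300), and the arm is clear at 16.6 s. I'll hand it in.

```bash
python3 -c "
from cell import order;print(order.close_job())"
```

```text
the job is handed in; nothing more can be done
None
```

The box is closed: the top lies flat, the gripper has let go and backed clear, and the job was handed in at about 16.6 s of the 35 s allowed.

I pinched the tab by its sides with the gripper leaned towards the hinge, which kept the arm clear of the lampshade and the glass dome. I lifted the top from its first notch to about 1.36 rad. I then lowered it in the grip, past all the notches without a catch, until it pressed on the box with about 9 N, and opened the fingers.

- **Pawl:** it had swung 0.38 rad out by 1.30 rad and looked the same at 1.36, so I took it as tripped. That is a little under the stated 0.42 rad. My reading of its first position was rough.
- **Top:** its fitted slope after release is about 0.001 rad, which is flat.
- **Forces:** readings taken between moves stayed under about 12 N. I did not record the peaks during moves. The reading after backing off was near zero.
- **Bottle:** it stands where it was, with no visible change between the before and after side pictures.

The first lift script stopped on a print error after one segment. The arm held the tab and the lift then carried on. No check failed.

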